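# Load a strip into the sprung deburring holder

## Task

Of the three strips lying singly on the table, load the one with the bright ground patch round its hole into the sprung holder, ready for deburring: lay it flat on the bed and slide it in under the lip of the red spring gate, pushing the gate back until the yellow drop catch rises behind the strip, then let go so that the spring holds the strip flat and straight against the catch. Leave the two dull strips where they lie.

Things in the scene. Friction and masses are not known exactly. Their poses are not given: they have to be found in the camera images.
- ground_strip: the strip to load: dark steel strip 118 x 36 x 6 mm (0.14 to 0.27 kg) with one hole near an end and a bright, bare-metal ground patch round the hole; lies flat on the table. Origin: centre of its underside; x along its 118 mm length, y across its 36 mm width, z up. Either end may go in first.
- dull_strip_a: bystander: the same strip without the bright patch, same size and frame, flat on the table; must not be disturbed
- dull_strip_b: bystander: another dull strip without the bright patch, same size and frame, flat on the table; must not be disturbed
- holder: sprung holder, fixed to the table: dark base plate 260 x 84 x 8 mm; on it a narrow bed of two steel rails, 26 mm wide together (the strip overhangs 5 mm each side, fingers can straddle the bed), top 45 mm above the table, x = -110 to +72 mm. Origin: centre of the base's underside; x is the loading direction, towards the gate and the blue spring housing (x = 84 to 108 mm, 60 mm high); z up.
- seat (a point): where the origin of the loaded strip (centre of its underside) belongs: on the bed, 45 mm above the table, at x = 0, y = 0 of the holder; same axes as the holder. A loaded strip lies along its x, from x = -59 to +59 mm.
- gate_face (a point): middle of the red gate's front face (44 mm wide), 3 mm above the bed, at holder x = 50 mm when the gate is shut; moves with the gate
- gate (a joint): how far the red spring gate is pushed back along holder +x, m: 0 shut, 0.022 fully back; a spring (about 3.6 N when shut, 0.3 N more per mm) drives it to 0. A strip resting against the catch keeps it at about 0.009.
- catch (a joint): yellow drop catch in the slot along the bed's middle, rad: 0 nose up, about 0.23 nose flush with the bed. Hinged at holder x = -94 mm, 40 mm above the table; a brass tail weight raises the nose with about 1 N. A strip laid or slid onto it presses it down; it rises when the strip's rear end is 1 to 3 mm past its steep face (gate about 0.011), so push the gate to 0.014 to 0.020.
- catch_nose (a point): top of the catch's steep face (towards the gate), at holder x = -59 mm, 8 mm above the bed when the nose is up; moves with the catch. The nose is 10.5 mm wide, with a ramp towards the open end.
- pin_left (a point): top of one of two upright steel guide pins, 10 mm thick, 58 mm high, at holder x = 42 mm, y = +26 mm (the other at y = -26 mm); the strip slides in between them with 3 mm to spare each side
- lip_edge (a point): foremost edge of the red gate's lip, 16 mm before the face (holder x = 34 mm when shut), 62 mm above the table, upturned; behind it the lip's underside is 10.7 mm above the bed. Moves with the gate. Lower the strip onto the bed with its front end short of this edge, then slide it in under the lip.
There are look-alikes about, which are no part of the job. What is shaped like the ground_strip but blue or green is not meant.

How it is judged:
By the outcome, as a careful person would: the job done as asked, in the order asked, and still so for the second after the job is handed in, with the robot touching nothing.
It also fails if it takes over 38 s, if anything falls off the work surface, if the arm or the gripper's body presses on something with over 40 N, if the wrist force passes 120 N, or if a joint passes its speed limit or range.

## Robot

A 7-joint arm with a two-finger parallel gripper is mounted at the origin on a cart in front of the work surface, level with it; the furniture and walls round the work are solid. World frame = base frame: x ahead of the robot, y to its left, z up, the work surface at z = 0. Lengths are in m, angles in rad, forces in N, time in s.
With the tool pointing down it reaches from about 0.35 to 0.9 m from the base axis. Payload 8.1 kg.
Tool frame: the origin (TCP) lies midway between the tips of the shut fingers; the grasp point (between the pads) lies arm.tcp_to_grasp behind it (arm.tcp_to_grasp is the distance from the TCP to the grasp point, in m); z points along the fingers, y is the line along which they close (so a half turn about z gives the same grasp; the last joint's range is limited). The gripper opens to 92 mm and grips with 3 to 60 N. Pads are 19 mm wide; open, the fingers measure 130 mm over their backs; the gripper's body (75 mm by 190 mm) begins 47 mm behind the grasp point.
Start: joints at [1.154, 0.434, 0.025, 1.573, -0.012, 1.134, -0.075], TCP at [0.193, -0.595, 0.227] pointing down, gripper open.
Joint ranges: [-2.62, 2.62], [-0.44, 2.09], [-1.27, 1.32], [0.08, 2.57], [-1.32, 4.46], [0.12, 2], [-2.74, 2.74]. Speed limits (rad/s): [2.22, 2.22, 3.01, 3.01, 3.14, 3.14, 3.14].

## Interface

Orientations are given as a rotation vector (axis times angle).
In Python, from cell import observe, get_image, arm gives the robot as it stands. The module is installed in compiled form; this text tells all that it offers.
- The arm moves only by the tool drive_tool, never from a script. Its argument "steps" is a list of rows, each a list of 5 numbers: the closure, from 0 (fully open) to 1 (shut), then the shift along the world's x, y, z in mm, then the turn about the world's z in rad. In form: [[hand, x, y, z, roll], ...]. A call has 1 to 20 rows; each row shifts and turns the commanded pose from where the row before left it; what a row does not reach is not made up. A row lasts 1/12 s, in which the tool goes at most 41.7 mm and 7.16 degrees, less where a joint would pass 70% of its speed; a pose out of reach is approached as far as the arm can. A call with a gripper value outside its range is refused whole. The fingers move at their own pace and stop on an object; "grip_force" is the grip in N (left out, the last holds). Time passes only in rows, so rows that do not move let the fingers close. It gives the time, the measured TCP pose, the force, the opening and the grip force at its end, in the units of the state.
- observe(): the state, without advancing time (a new reading comes with each control period).
- get_image(name): name is "side" or "top"; returns a dict with "image" (400x640x3 uint8, red, green, blue), "vfov" (degrees; the focal length in pixels is half the picture's height over the tangent of half this angle, whatever the lens; pixels are square), "cx", "cy" (the principal point, pixels), "k1" (the pictures are not rectified: a ray, as slopes to the right and down, at radius r is drawn at 1 + k1 r^2 times it, then the intrinsics apply), "xyz" and "attitude" of the camera in the world. Camera axes: x right, y down, z forward; pixel columns grow to the right and rows downward; lengths in m; the calibration is good to about 2 mm. A picture is of the moment at which its call begins. There is no depth.
- arm.sign_off(): hands the job in; it is judged then, once.
The state is a dict: "clock": time; "joints": joint angles; "dq": joint speeds; "joint_efforts": joint torques, N m; "position": TCP position; "ee_rot": TCP orientation; "force": force on the tool from outside, world axes, zero at the start; "ft_torque": the same for the moment, N m; "width": opening from 0.0 (shut) to 1.0 (fully open); "gripper_force": force on a finger pad.
Only numpy, scipy, OpenCV 4.12 (cv2) and the standard library are available. Lean on these libraries where they do the work, as an engineer would, in place of code of your own. Each camera call takes 0.05 s, during which the arm holds its last target. There are 200 camera calls.

## Working session

There is one attempt and no reset: what is moved stays moved. The work goes in short steps, Python scripts to look and compute and a tool call to move; the robot and the scene stay as the last step left them, time stands still between calls to the robot, and variables do not carry over. Pictures are saved under pics/ and viewed, at most 10 in all, crops included, and the job is handed in when it is done.

Besides the shell and the picture viewer there is one more tool, called after ">>>" in YAML: its name, and indented under it one key for each argument. drive_tool: Moves the arm, as the interface text tells. Its arguments: {"type":"object","properties":{"steps":{"type":"array"},"grip_force":{"type":"number"}},"required":["steps"]}

```bash
mkdir -p pics; cat > h.py <<'E'
import numpy as np, cv2
from cell import observe, get_image, arm
from scipy.spatial.transform import Rotation as R
def rot(a):
    a=np.array(a,float)
    return a if a.shape==(3,3) else R.from_rotvec(a).as_matrix()
def K(d):
    h=d["image"].shape[0]; f=h/2/np.tan(np.radians(d["vfov"])/2)
    return np.array([[f,0,d["cx"]],[0,f,d["cy"]],[0,0,1]])
def rays(d,p):
    p=np.array(p,float).reshape(-1,1,2)
    u=cv2.undistortPoints(p,K(d),np.array([d["k1"],0,0,0,0.]))[:,0]
    return np.c_[u,np.ones(len(u))]@rot(d["attitude"]).T
def plane(d,p,z):
    r=rays(d,p); c=np.array(d["xyz"]); return c+r*((z-c[2])/r[:,2])[:,None]
def proj(d,P):
    P=np.array(P,float).reshape(-1,3); q=(P-np.array(d["xyz"]))@rot(d["attitude"])
    return cv2.projectPoints(q.reshape(-1,1,3),np.zeros(3),np.zeros(3),K(d),np.array([d["k1"],0,0,0,0.]))[0][:,0]
def save(d,n,box=None,s=1):
    im=d["image"]
    if box: x0,y0,x1,y1=box; im=im[y0:y1,x0:x1]
    im=cv2.resize(im,None,fx=s,fy=s,interpolation=cv2.INTER_CUBIC); cv2.imwrite("pics/"+n,im[:,:,::-1])
E
python3 - <<'E'
from h import *
for n in("top","side"):
    d=get_image(n); save(d,n+"0.png",s=1.25); print({k:v for k,v in d.items() if k!="image"})
    np.save(n+"0.npy",d,allow_pickle=True)
s=observe();print(s, arm.tcp_to_grasp)
E
```

```text
{'vfov': 48.603231975807795, 'cx': 317.68819042216103, 'cy': 199.00519907266047, 'k1': -0.099205765641587, 'xyz': array([ 0.38452678, -0.19316495,  1.55726899]), 'attitude': array([-2.18723057,  2.15538629, -0.14254147])}
{'vfov': 53.89149357407487, 'cx': 315.2813668014161, 'cy': 191.87998481579214, 'k1': -0.02753468642272066, 'xyz': array([ 0.35279377, -1.28590046,  0.9485988 ]), 'attitude': array([-2.24220481,  0.22334289, -0.08070554])}
{'clock': 0.1, 'joints': array([ 1.15438856,  0.43516707,  0.02499094,  1.57398168, -0.01159783,
        1.13398431, -0.07507786]), 'dq': array([-0.00147331, -0.00302427,  0.00121915, -0.00152171, -0.0009521 ,
       -0.00074865, -0.00013731]), 'joint_efforts': array([ 3.03383640e-03, -6.69123960e+01,  9.87781137e-01, -3.15146542e+01,
       -6.06604549e-02,  3.73570563e-02,  6.64783897e-05]), 'position': array([ 0.19273107, -0.59407791,  0.22602454]), 'ee_rot': array([-3.10168223e+00, -4.90601144e-01,  5.52989701e-04]), 'force': array([-0.08143629, -0.20454717, -0.58012528]), 'ft_torque': array([ 0.06529827, -0.03253341, -0.00242668]), 'gripper_force': 0.0, 'width': 1.0015556815632503} 0.0188
```

View pics/top0.png

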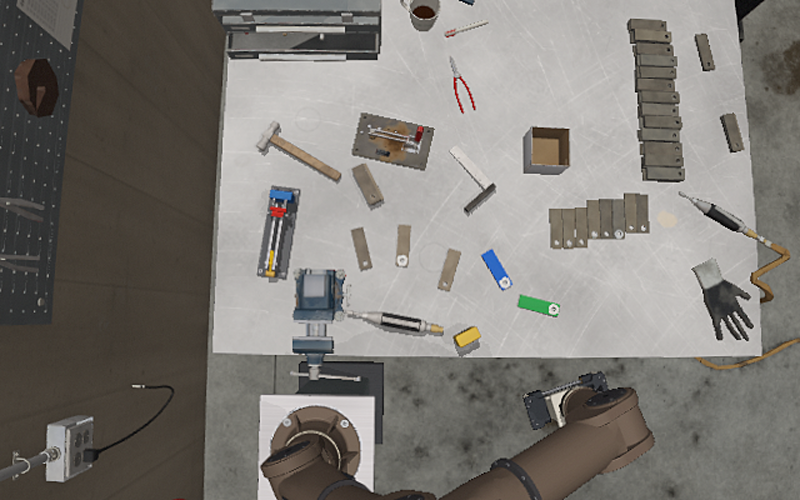

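View pics/side0.png

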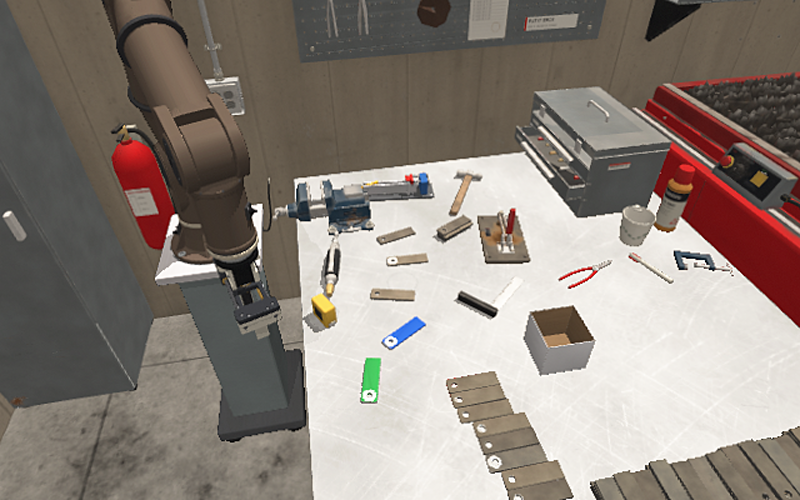

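```bash
python3 - <<'E'
from h import *
T=np.load("top0.npy",allow_pickle=True).item(); S=np.load("side0.npy",allow_pickle=True).item()
a=cv2.resize(T["image"][140:240,200:380],None,fx=4.4,fy=4.4,interpolation=2)
b=cv2.resize(S["image"][130:250,210:390],None,fx=4.4,fy=4.4,interpolation=2)
cv2.imwrite("pics/c1.png",a[:,:,::-1]); cv2.imwrite("pics/c2.png",b[:,:,::-1])
hsv=cv2.cvtColor(T["image"],cv2.COLOR_RGB2HSV)
m=((hsv[...,2]<165)).astype(np.uint8)
n,l,st,c=cv2.connectedComponentsWithStats(m)
for i in range(1,n):
    x,y,w,h,A=st[i]
    if 150<A<3000 and x>170 and x<420 and y>80 and y<290:
        p=np.argwhere(l==i)[:,::-1].astype(float)
        P=plane(T,p,.006)[:,:2].astype(np.float32)
        r=cv2.minAreaRect(P*1000); print(st[i],"ctr",np.round(r[0]),"size",np.round(r[1]),"ang",round(r[2],1))
E
```

```text
[ 281   90   67   47 2068] ctr [ 875. -201.] size [221. 135.] ang 77.9
[205  98  68  50 618] ctr [810.  68.] size [255. 101.] ang 51.8
[ 418  101   38   39 1356] ctr [ 858. -651.] size [139. 144.] ang 88.8
[359 120  38  54 307] ctr [ 766. -440.] size [201. 107.] ang 13.8
[281 131  27  38 525] ctr [ 741. -133.] size [137.  53.] ang 27.3
[ 205  148   36   78 1468] ctr [600. 118.] size [ 90. 275.] ang 83.3
[316 180  13  35 286] ctr [ 570. -235.] size [ 37. 122.] ang 86.9
[280 182  18  35 354] ctr [ 561. -118.] size [121.  37.] ang 14.2
[350 199  19  35 359] ctr [ 504. -365.] size [ 39. 121.] ang 74.4
[413 235  34  19 268] ctr [ 407. -619.] size [120.  39.] ang 75.2
```

View pics/c1.png

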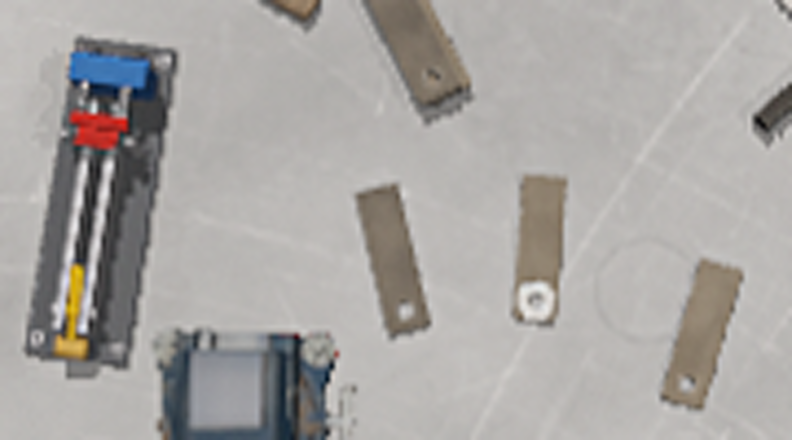

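View pics/c2.png

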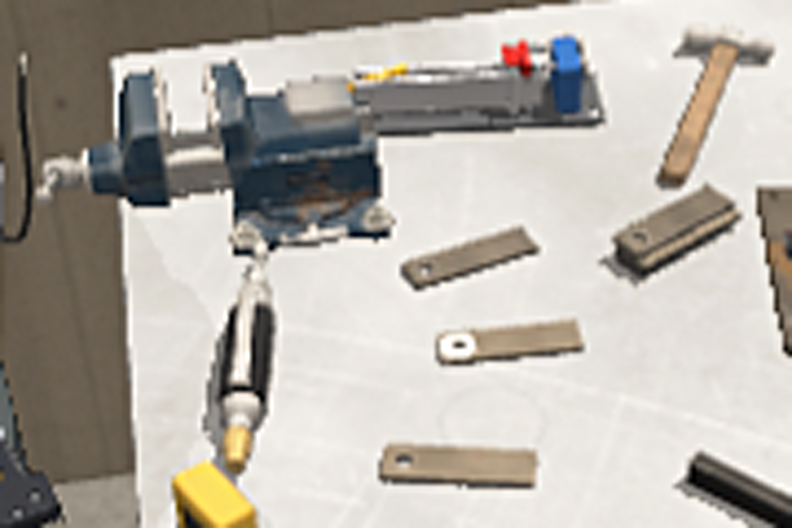

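```bash
cat > hold.py <<'E'
from h import *
T=np.load("top0.npy",allow_pickle=True).item()
g=cv2.cvtColor(T["image"],cv2.COLOR_RGB2GRAY).astype(float)
def cross(p,th=135):
    i=np.argmax(p<th); return i-1+(p[i-1]-th)/(p[i-1]-p[i])
L=[(195+cross(g[r,195:240]),r) for r in range(160,214)]
Rr=[(243-cross(g[r,243:205:-1]) if r<200 else 238-cross(g[r,238:205:-1]),r) for r in range(156,210)]
F=[(c,140+cross(g[140:180,c])) for c in range(219,239)]
N=[(c,235-cross(g[235:190:-1,c])) for c in list(range(207,213))+list(range(223,228))]
def line(p,z):
    P=plane(T,p,z)[:,:2]*1000
    for _ in range(4):
        v=cv2.fitLine(P.astype(np.float32),cv2.DIST_HUBER,0,.01,.01).ravel()
        n=np.array([-v[1],v[0]]); e=(P-v[2:])@n; P=P[abs(e)<max(2.5,1.5*np.std(e))]
    return v,len(P),np.std((P-v[2:])@n)
ls=[line(p,z) for p,z in((L,.008),(Rr,0),(F,.008),(N,0))]
for (v,n,s) in ls: print(np.degrees(np.arctan(v[1]/v[0])),v[2:],n,s)
for a in(0,1):
  for b in(2,3):
    v,w=ls[a][0],ls[b][0]; t=np.linalg.solve(np.c_[v[:2],-w[:2]],w[2:]-v[2:]); print("corner","LR"[a]+"FN"[b-2],v[2:]+t[0]*v[:2])
hsv=cv2.cvtColor(T["image"],cv2.COLOR_RGB2HSV)
for nm,lo,hi in(("red",(0,150,90),(8,255,255)),("blue",(100,150,80),(120,255,255)),("yel",(18,140,120),(32,255,255))):
    m=cv2.inRange(hsv,lo,hi); m[:,:200]=0;m[:145]=0;m[225:]=0;m[:,245:]=0
    ys,xs=np.nonzero(m); z={"red":.06,"blue":.06,"yel":.05}[nm]
    P=plane(T,np.c_[xs,ys],z)[:,:2]*1000; print(nm,len(xs),P.mean(0),cv2.minAreaRect(P.astype(np.float32)))
E
python3 hold.py
```

```text
-7.1141195 [599.2545  160.61455] 52 0.4591735625367241
-7.0555224 [603.6697  75.8449] 54 0.7779834497369197
83.639755 [733.1157   93.85831] 20 0.43103448919796594
84.31637 [475.44266 138.87358] 11 0.9561964909925976
corner LF [738.6179  143.22104]
corner LN [479.0989 175.6108]
corner RF [729.37366   60.286728]
corner RN [470.80637  92.28918]
red 77 [653.50931025 111.57249886] ((652.5584716796875, 112.27177429199219), (42.79714584350586, 25.029556274414062), 82.60762023925781)
blue 113 [700.87514735 105.09361249] ((700.347900390625, 105.2585678100586), (61.31657028198242, 23.263517379760742), 82.56610870361328)
yel 71 [505.8285656  127.58735388] ((512.9177856445312, 128.34732055664062), (68.80807495117188, 20.612380981445312), 2.193910837173462)
```

Three single strips lie at top-view pixels (289,199), (322,197) and (359,216). Only the one at (322,197) has the bright patch (ring at (321,208)), and the enlarged crops confirm it. Its pose is (570,-235) mm at -3.1°. The holder is at (604.5,118) mm, -7.1°; its base measures 84x261, which matches the given size.

>>> drive_tool:
  steps:
    - [0, 27, 25.6, -7, -0.026]
    - [0, 27, 25.6, -7, -0.026]
    - [0, 27, 25.6, -7, -0.026]
    - [0, 27, 25.6, -7, -0.026]
    - [0, 27, 25.6, -7, -0.026]
    - [0, 27, 25.6, -7, -0.026]
    - [0, 27, 25.6, -7, -0.026]
    - [0, 27, 25.6, -7, -0.026]
    - [0, 27, 25.6, -7, -0.026]
    - [0, 27, 25.6, -7, -0.026]
    - [0, 27, 25.6, -7, -0.026]
    - [0, 27, 25.6, -7, -0.026]
    - [0, 27, 25.6, -7, -0.026]
    - [0, 27, 25.6, -7, -0.026]
    - [0, 0, 0, 0, 0]
    - [0, 0, 0, 0, 0]
    - [0, 0, 0, 0, 0]
  grip_force: 15

```text
clock: 1.52
position: [0.5704, -0.2363, 0.1282]
ee_rot: [3.14, -0.078, -0.002]
force: [-0.1, -0.2, -0.9]
width: 0.999
gripper_force: 0.0
```

>>> drive_tool:
  steps:
    - [0, 0, 1, -25, 0]
    - [0, 0, 0, -25, 0]
    - [0, 0, 0, -25, 0]
    - [0, 0, 0, -25, 0]
    - [0, 0, 0, -15, 0]
    - [0, 0, 0, -5, 0]
    - [0, 0, 0, -4, 0]
    - [0, 0, 0, 0, 0]
    - [0, 0, 0, 0, 0]

```text
clock: 2.27
position: [0.5713, -0.2359, 0.0058]
ee_rot: [3.14, -0.08, 0.002]
force: [0.0, 0.0, 0.6]
width: 1.004
gripper_force: 0.0
```

```bash
python3 - <<'E'
from h import *
d=get_image("side"); s=observe(); print(s["position"],s["force"])
save(d,"g1.png",(260,150,400,250),5)
E
```

```text
[ 0.57152815 -0.23579765  0.00600228] [ 0.80333014 -0.02410697  1.06664318]
```

View pics/g1.png

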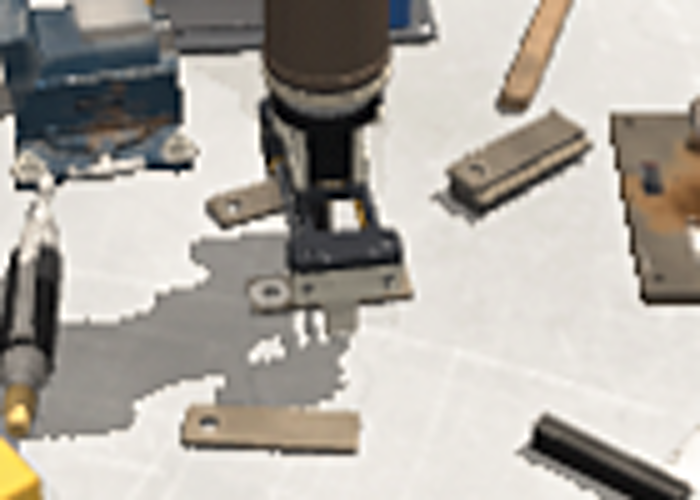

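The open fingers straddle the patched strip, and the patch shows at (268,290) in the crop. Next I lower a little and close.

>>> drive_tool:
  steps:
    - [0, 0, 0, -3, 0]
    - [0, 0, 0, 0, 0]
    - [0.3, 0, 0, 0, 0]
    - [0.5, 0, 0, 0, 0]
    - [0.8, 0, 0, 0, 0]
    - [0.8, 0, 0, 0, 0]
    - [0.8, 0, 0, 0, 0]
    - [0.8, 0, 0, 0, 0]
    - [0.8, 0, 0, 0, 0]
    - [0.8, 0, 0, 0, 0]
  grip_force: 25

```text
clock: 3.15
position: [0.5709, -0.2351, 0.0017]
ee_rot: [3.141, -0.079, -0.0]
force: [0.4, -0.7, -0.2]
width: 0.473
gripper_force: 0.0
```

>>> drive_tool:
  steps:
    - [0.8, 0, 0, 0, 0]
    - [0.8, 0, 0, 0, 0]
    - [0.8, 0, 0, 0, 0]
    - [0.8, 0, 0, 0, 0]
    - [0.8, 0, 0, 0, 0]

```text
clock: 3.57
position: [0.5709, -0.235, 0.0017]
ee_rot: [-3.141, 0.079, 0.0]
force: [0.4, 0.3, 0.6]
width: 0.382
gripper_force: 25.0
```

>>> drive_tool:
  steps:
    - [0.8, 0, 0, 10, 0]
    - [0.8, 0, 0, 25, 0]
    - [0.8, 0, 0, 35, 0]
    - [0.8, 0, 0, 35, 0]
    - [0.8, 0, 15, 25, 0]
    - [0.8, 0, 30, 0, -0.0075]
    - [0.8, 0, 35, 0, -0.0075]
    - [0.8, 0, 35, 0, -0.0075]
    - [0.8, 0, 35, 0, -0.0075]
    - [0.8, 0, 35, 0, -0.0075]
    - [0.8, 0, 35, 0, -0.0075]
    - [0.8, 0, 35, 0, -0.0075]
    - [0.8, 0, 35, 0, -0.0075]
    - [0.8, 0, 35, 0, -0.007]
    - [0.8, -2, 32, 0, -0.007]
    - [0.8, 0, 0, 0, 0]
    - [0.8, 0, 0, 0, 0]
    - [0.8, 0, 0, 0, 0]

```text
clock: 5.07
position: [0.5689, 0.1212, 0.1321]
ee_rot: [3.135, -0.195, 0.0]
force: [-0.1, -0.7, -1.5]
width: 0.383
gripper_force: 25.0
```

```bash
python3 - <<'E'
from h import *
s=observe(); print(s["position"],s["ee_rot"],s["force"],s["width"])
d=get_image("side"); t=get_image("top"); np.save("side1.npy",d,allow_pickle=True); np.save("top1.npy",t,allow_pickle=True)
a=cv2.resize(d["image"][40:200,200:380],None,fx=3,fy=3,interpolation=2)
b=cv2.resize(t["image"][140:240,190:290],None,fx=2.4,fy=4.8,interpolation=2)
cv2.imwrite("pics/h1.png",np.hstack([a,b])[:,:,::-1])
E
```

```text
[0.56887365 0.12116343 0.13208581] [ 3.13472430e+00 -1.95019584e-01  2.49700091e-04] [-0.14067288 -0.67405609 -1.5378545 ] 0.3831731263899397
```

View pics/h1.png

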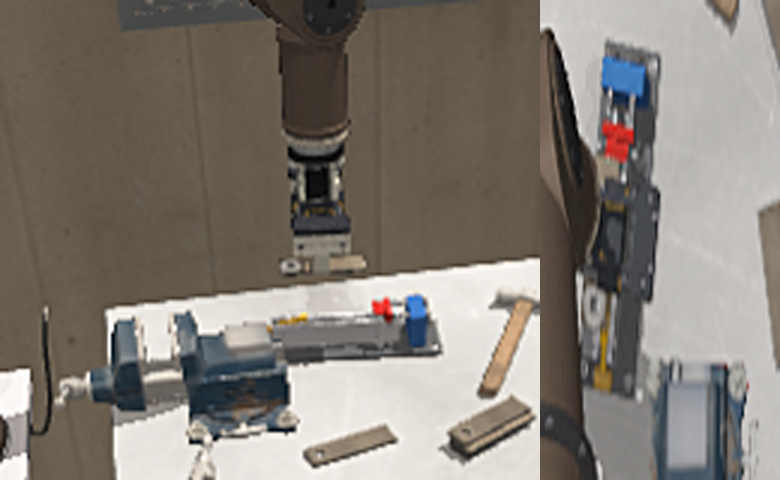

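```bash
python3 - <<'E'
from h import *
def patch(f,box,th):
    d=np.load(f,allow_pickle=True).item(); x0,y0,x1,y1=box
    w=d["image"].min(2).astype(float)[y0:y1,x0:x1]; m=w>th
    n,l,st,c=cv2.connectedComponentsWithStats(m.astype(np.uint8)); i=1+np.argmax(st[1:,4]); print(f,st[i])
    c=np.array(c[i])+[x0,y0]; return d,c
yaw=np.radians(-7.1); ax=np.array([np.cos(yaw),np.sin(yaw)]); H=np.array([604.5,117.85])
def rep(n,P,off):
    q=P[:2]*1000-off; print(n,P*1000,"holder frame",(P[:2]*1000-H)@ax,(P[:2]*1000-H)@[-ax[1],ax[0]])
d,c=patch("top0.npy",(314,200,329,214),215); P=plane(d,[c],.006)[0]; rel=P[:2]*1000-np.array([570.9,-235]); a0=np.radians(-2.9)
print("top0",P*1000,"in tool",rel@[np.cos(a0),np.sin(a0)],rel@[-np.sin(a0),np.cos(a0)])
t=np.array([568.9,121.2]);
for f,b in(("top1.npy",(206,192,219,212)),("side1.npy",(288,122,303,136))):
    d,c=patch(f,b,150 if "top" in f else 150); P=plane(d,[c],.1364)[0]; rel=P[:2]*1000-t
    print(f,c,P*1000,"in tool",rel@ax,rel@[-ax[1],ax[0]])
    print((P[:2]*1000-H)@ax,(P[:2]*1000-H)@[-ax[1],ax[0]])
E
```

```text
top0.npy [5 5 5 2 6]
top0 [ 539.63828655 -230.4187604     6.        ] in tool -31.45345673791315 2.993750672810755
top1.npy [ 3  8  8  8 27]
top1.npy [212.22222222 203.40740741] [526.77797577 123.02067715 136.4       ] in tool -42.02406831565251 -3.3996283151000206
-77.76515025145657 -4.475528895145168
side1.npy [11 13  4  1  4]
side1.npy [300.5 135. ] [536.99172965  67.67641434 136.4       ] in tool -25.048001520463714 -57.057072818249594
-60.78908345626778 -58.132973398294745
```

>>> drive_tool:
  steps:
    - [0.8, 0, 1, -25, 0]
    - [0.8, 0, 0, -25, 0]
    - [0.8, 0, 0, -18, 0]
    - [0.8, 0, 0, -8, 0]
    - [0.8, 0, 0, -4, 0]
    - [0.8, 0, 0, 0, 0]
    - [0.8, 0, 0, 0, 0]
    - [0.8, 0, 0, 0, 0]

```text
clock: 5.83
position: [0.5696, 0.1229, 0.0529]
ee_rot: [-3.135, 0.196, -0.002]
force: [-0.6, -0.6, -0.3]
width: 0.379
gripper_force: 25.0
```

>>> drive_tool:
  steps:
    - [0.8, 0, 0, -2, 0]
    - [0.8, 0, 0, -1, 0]
    - [0.8, 0, 0, 0, 0]
    - [0.8, 0, 0, 0, 0]

```text
clock: 6.17
position: [0.5693, 0.1231, 0.0491]
ee_rot: [-3.135, 0.195, -0.001]
force: [-0.1, 0.5, -0.9]
width: 0.383
gripper_force: 25.0
```

>>> drive_tool:
  steps:
    - [0.8, 0, 0, -1, 0]
    - [0.8, 0, 0, -1, 0]
    - [0.8, 0, 0, 0, 0]
    - [0.8, 0, 0, 0, 0]
    - [0.8, 0, 0, 0, 0]

```text
clock: 6.58
position: [0.569, 0.123, 0.0467]
ee_rot: [-3.135, 0.195, -0.0]
force: [1.3, 0.5, 0.2]
width: 0.388
gripper_force: 25.0
```

```bash
python3 - <<'E'
from h import *
s=observe(); print(s["position"],s["force"],s["ft_torque"])
d=get_image("side"); t=get_image("top")
a=cv2.resize(d["image"][110:170,260:360],None,fx=8,fy=8,interpolation=2)
cv2.imwrite("pics/i1.png",a[:,:,::-1])
E
```

```text
[0.56900822 0.12298795 0.04673979] [1.31905214 0.45444974 0.17450592] [ 0.06794591 -0.2899016  -0.0609239 ]
```

View pics/i1.png

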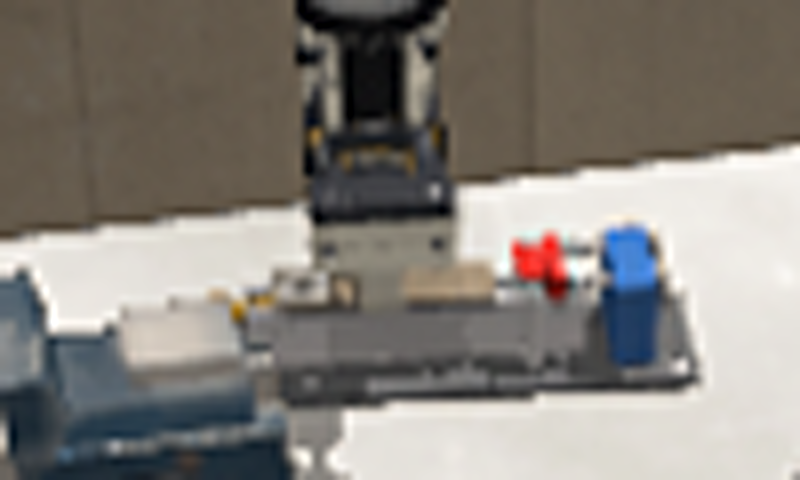

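>>> drive_tool:
  steps:
    - [0.8, 0, 0, -1, 0]
    - [0.8, 0, 0, 0, 0]
    - [0.8, 0, 0, 0, 0]
    - [0.8, 0, 0, 0, 0]

```text
clock: 7.02
position: [0.569, 0.123, 0.0466]
ee_rot: [-3.135, 0.195, -0.001]
force: [-2.0, -0.8, 10.1]
width: 0.384
gripper_force: 25.0
```

>>> drive_tool:
  steps:
    - [0.8, 0, -0.7, 0.5, 0]
    - [0.8, 4, -0.5, 0, 0]
    - [0.8, 4, -0.5, 0, 0]
    - [0.8, 4, -0.5, 0, 0]
    - [0.8, 4, -0.5, 0, 0]
    - [0.8, 4, -0.5, 0, 0]
    - [0.8, 3, -0.4, 0, 0]
    - [0.8, 0, 0, 0, 0]
    - [0.8, 0, 0, 0, 0]

```text
clock: 7.77
position: [0.5903, 0.1199, 0.0466]
ee_rot: [-3.136, 0.194, 0.005]
force: [-6.0, 1.5, 12.6]
width: 0.38
gripper_force: 25.0
```

>>> drive_tool:
  steps:
    - [0.8, 0, 0, 0.5, 0]
    - [0.8, 3, -0.4, 0, 0]
    - [0.8, 3, -0.4, 0, 0]
    - [0.8, 3, -0.4, 0, 0]
    - [0.8, 3, -0.3, 0, 0]
    - [0.8, 3, -0.4, 0, 0]
    - [0.8, 3, -0.4, 0, 0]
    - [0.8, 2, -0.2, 0, 0]
    - [0.8, 0, 0, 0, 0]
    - [0.8, 0, 0, 0, 0]

```text
clock: 8.6
position: [0.6067, 0.1175, 0.0465]
ee_rot: [3.135, -0.193, -0.015]
force: [-18.1, 1.1, 21.2]
width: 0.385
gripper_force: 25.0
```

>>> drive_tool:
  steps:
    - [0.8, 0, 0, 1, 0]
    - [0.8, 0, 0, 0, 0]
    - [0.8, 0, 0, 0, 0]

```text
clock: 8.85
position: [0.6082, 0.1171, 0.0467]
ee_rot: [3.135, -0.194, -0.011]
force: [-10.0, 1.6, 4.6]
width: 0.385
gripper_force: 25.0
```

```bash
python3 - <<'E'
from h import *
s=observe(); print(s["position"],s["force"],s["ft_torque"],s["ee_rot"])
d=get_image("side"); t=get_image("top")
a=cv2.resize(d["image"][120:165,270:350],None,fx=10,fy=7,interpolation=2)
b=cv2.resize(t["image"][145:225,200:245],None,fx=7,fy=3.5,interpolation=2); b=cv2.copyMakeBorder(b,0,315-b.shape[0]if b.shape[0]<315 else 0,0,800-b.shape[1],0)
cv2.imwrite("pics/j1.png",np.vstack([a,b])[:,:,::-1])
E
```

```text
[0.60821235 0.11709461 0.04666191] [-9.96354838  1.60099436  4.56716946] [0.37877608 2.3978185  0.04283118] [ 3.13450979 -0.19355094 -0.01107689]
```

View pics/j1.png

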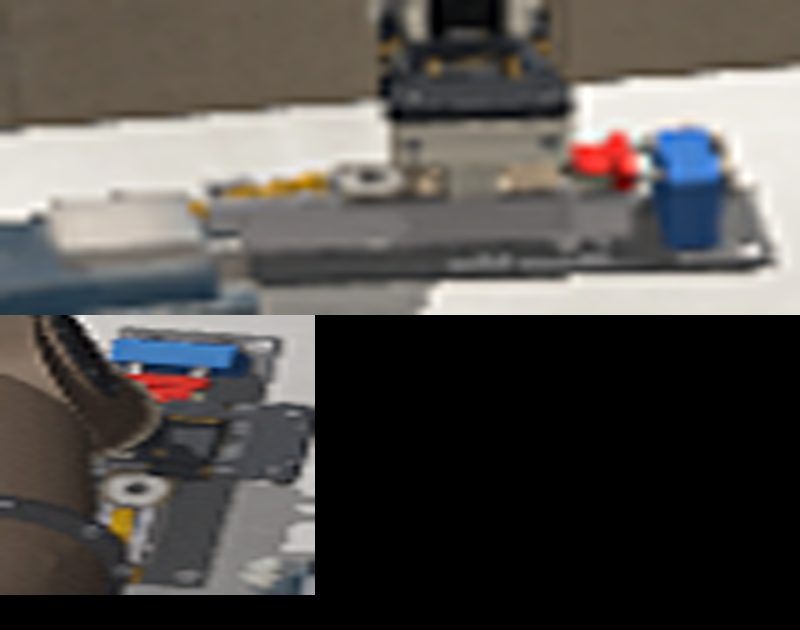

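>>> drive_tool:
  steps:
    - [0.8, 2, -0.25, 0, 0]
    - [0.8, 2, -0.25, 0, 0]
    - [0.8, 1, -0.1, 0, 0]
    - [0.8, 0, 0, 0, 0]
    - [0.8, 0, 0, 0, 0]
    - [0.8, 0, 0, 0, 0]
    - [0.8, 0, 0, 0, 0]

```text
clock: 9.53
position: [0.6116, 0.1167, 0.0466]
ee_rot: [3.134, -0.193, -0.016]
force: [-16.8, 1.5, 12.3]
width: 0.382
gripper_force: 25.0
```

```bash
python3 - <<'E'
from h import *
s=observe(); print(s["position"],s["force"],s["ft_torque"],s["ee_rot"])
d=get_image("side"); t=get_image("top")
a=cv2.resize(d["image"][120:165,270:350],None,fx=10,fy=10,interpolation=2)
cv2.imwrite("pics/k1.png",a[:,:,::-1])
E
```

```text
[0.61161999 0.11670607 0.0466016 ] [-16.80427973   1.54846331  12.32336599] [0.42715185 3.6499152  0.01371546] [ 3.13424908 -0.19313607 -0.01560416]
```

View pics/k1.png

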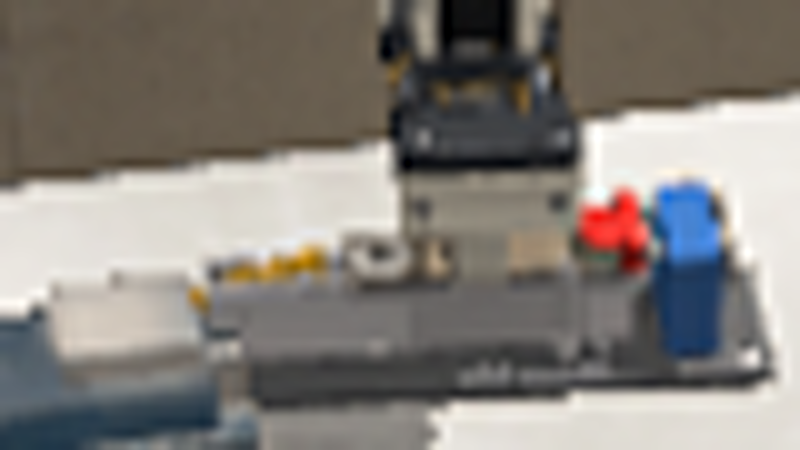

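>>> drive_tool:
  steps:
    - [0.8, 0, 0, 0.5, 0]
    - [0.8, -2, 0.25, 0, 0]
    - [0.8, -2, 0.25, 0, 0]
    - [0.8, -2, 0.25, 0, 0]
    - [0.8, -1, 0.1, 0, 0]
    - [0.8, 0, 0, 0, 0]
    - [0.8, 0, 0, 0, 0]
    - [0.8, 0, 0, 0, 0]

```text
clock: 10.3
position: [0.6067, 0.1173, 0.0467]
ee_rot: [3.135, -0.194, -0.01]
force: [-7.6, 2.2, -0.2]
width: 0.381
gripper_force: 25.0
```

>>> drive_tool:
  steps:
    - [0.8, -1, 0.1, 0, 0]
    - [0.8, -1, 0.1, 0, 0]
    - [0.8, -1, 0.1, 0, 0]
    - [0.8, 0, 0, 0, 0]
    - [0.8, 0, 0, 0, 0]

```text
clock: 10.72
position: [0.6041, 0.1176, 0.0468]
ee_rot: [3.135, -0.194, -0.009]
force: [-5.8, 2.3, -1.3]
width: 0.383
gripper_force: 25.0
```

>>> drive_tool:
  steps:
    - [0.8, -1, 0.1, 0, 0]
    - [0.8, -1, 0.1, 0, 0]
    - [0.8, 0, 0, 0, 0]
    - [0.8, 0, 0, 0, 0]

```text
clock: 11.05
position: [0.6041, 0.1175, 0.0475]
ee_rot: [3.135, -0.195, -0.003]
force: [-2.0, 1.6, -6.4]
width: 0.387
gripper_force: 25.0
```

>>> drive_tool:
  steps:
    - [0.8, 0, 0, -0.7, 0]
    - [0.8, 0, 0, 0, 0]
    - [0.8, 0, 0, 0, 0]
    - [0.65, 0, 0, 0, 0]
    - [0.5, 0, 0, 0, 0]
    - [0.3, 0, 0, 0, 0]
    - [0.2, 0, 0, 0, 0]
    - [0.2, 0, 0, 0, 0]
    - [0.2, 0, 0, 0, 0]
    - [0.2, 0, 0, 0, 0]
    - [0.2, 0, 0, 0, 0]

```text
clock: 11.97
position: [0.6051, 0.1175, 0.0476]
ee_rot: [3.136, -0.195, 0.001]
force: [-0.8, 0.2, -0.2]
width: 0.79
gripper_force: 0.0
```

>>> drive_tool:
  steps:
    - [0.2, 0, 0, 5, 0]
    - [0.2, 0, 0, 10, 0]
    - [0.2, 0, 0, 20, 0]
    - [0.2, 0, 0, 30, 0]
    - [0.2, 0, 0, 35, 0]
    - [0.2, -5, -30, 30, 0]
    - [0.2, -10, -35, 10, 0]
    - [0.2, -10, -35, 0, 0]
    - [0.2, -10, -35, 0, 0]
    - [0.2, -10, -35, 0, 0]
    - [0.2, 0, -35, 0, 0]
    - [0.2, 0, -35, 0, 0]
    - [0.2, 0, 0, 0, 0]
    - [0.2, 0, 0, 0, 0]

```text
clock: 13.13
position: [0.5598, -0.1246, 0.1878]
ee_rot: [3.134, -0.203, 0.002]
force: [-0.2, 0.7, 0.9]
width: 0.799
gripper_force: 0.0
```

```bash
python3 - <<'E'
from h import *
s=observe(); print(s["position"],s["force"],s["clock"])
d=get_image("side"); t=get_image("top"); np.save("top2.npy",t,allow_pickle=True)
a=cv2.resize(d["image"][125:165,270:350],None,fx=10,fy=7,interpolation=2)
b=cv2.resize(t["image"][145:225,195:255],None,fx=4,fy=4,interpolation=2); c=cv2.resize(d["image"][100:260,150:430],None,fx=2,fy=2)[:320,:560]
cv2.imwrite("pics/z1.png",np.vstack([a,np.hstack([b,c])])[:600,:,::-1] if b.shape[0]==c.shape[0] else np.vstack([a,np.hstack([b,c[:b.shape[0]]])])[:,:,::-1])
E
```

```text
[ 0.55977597 -0.12455051  0.18781085] [-0.24054926  0.71491924  0.9026108 ] 13.1333
```

View pics/z1.png

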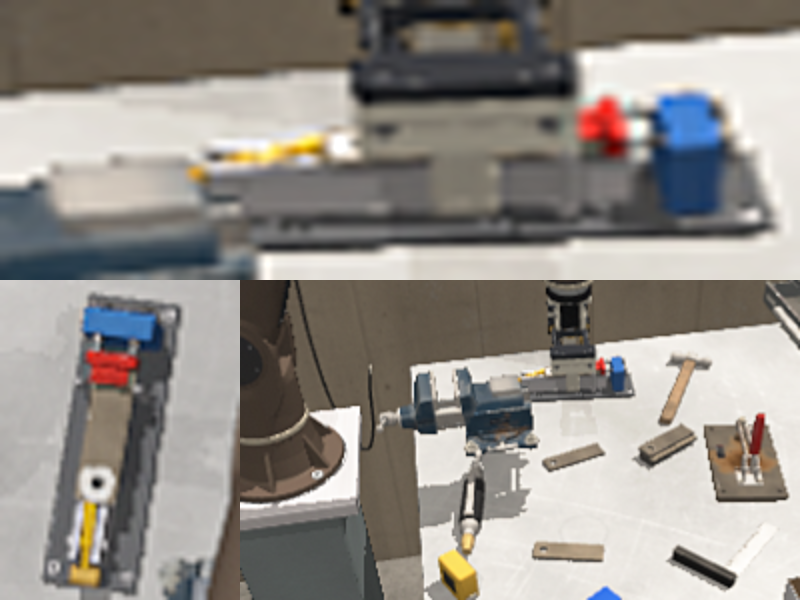

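The strip lies in line with the bed between the yellow nose and the red gate, and the dull strips are untouched. One numeric check before handing in.

```bash
python3 - <<'E'
from h import *
T=np.load("top2.npy",allow_pickle=True).item()
yaw=np.radians(-7.1); A=np.array([[np.cos(yaw),np.sin(yaw)],[-np.sin(yaw),np.cos(yaw)]]); H=np.array([604.5,117.85])
hsv=cv2.cvtColor(T["image"],cv2.COLOR_RGB2HSV); box=np.zeros(hsv.shape[:2],np.uint8); box[145:225,200:245]=255
def st(n,m,z):
    nn,l,s,c=cv2.connectedComponentsWithStats(m&box); i=1+np.argmax(s[1:,4]); ys,xs=np.nonzero(l==i)
    P=(plane(T,np.c_[xs,ys],z)[:,:2]*1000-H)@A.T
    print(n,len(xs),"x",P[:,0].min().round(),P[:,0].max().round(),"y",P[:,1].min().round(),P[:,1].max().round(),"mean",P.mean(0).round(1),"ang",cv2.fitLine(P.astype(np.float32),2,0,.01,.01).ravel()[:2].round(3)); 
st("strip",cv2.inRange(hsv,(8,35,50),(25,110,170)),.051)
st("red",cv2.inRange(hsv,(0,150,90),(8,255,255)),.06)
st("yel",cv2.inRange(hsv,(18,140,120),(32,255,255)),.053)
st("patch",cv2.inRange(hsv,(0,0,195),(180,30,255)),.051)
E
```

```text
strip 231 x -55.0 61.0 y -21.0 16.0 mean [ 5.9 -4.3] ang [0.998 0.055]
red 78 x 44.0 71.0 y -22.0 20.0 mean [58.5  0.2] ang [0.018 1.   ]
yel 70 x -127.0 -61.0 y -17.0 5.0 mean [-99.9  -3.3] ang [0.995 0.097]
patch 248 x 65.0 135.0 y -24.0 92.0 mean [107.9  57.4] ang [ 0.512 -0.859]
```

```bash
python3 - <<'E'
from h import *
T=np.load("top2.npy",allow_pickle=True).item()
yaw=np.radians(-7.1); A=np.array([[np.cos(yaw),np.sin(yaw)],[-np.sin(yaw),np.cos(yaw)]]); H=np.array([604.5,117.85])
# saturation*value profile sampled in holder frame at z=.051
ys=np.arange(-40,41,1.)
hsv=cv2.cvtColor(T["image"],cv2.COLOR_RGB2HSV); g=hsv[...,2].astype(np.float32)
L=[];Rr=[];X=[]
for x in range(-55,32,6):
    P=np.c_[np.c_[np.full(81,x),ys]@A+H,np.full(81,51)]/1000
    q=proj(T,P).astype(np.float32)
    p=cv2.remap(g,q[:,:1],q[:,1:],cv2.INTER_LINEAR).ravel()
    d=np.gradient(cv2.GaussianBlur(p[:,None],(1,5),0).ravel()); a=ys[10:38][np.argmin(d[10:38])]; b=ys[43:71][np.argmax(-d[43:71])]
    r=ys[10:38][np.argmax(d[10:38])]; print(x,"right edge",r,"left edge",b,"width",b-r)
    X.append(x);L.append(b);Rr.append(r)
for e in(L,Rr): 
    e=np.array(e);k=abs(e-np.median(e))<5; print(np.polyfit(np.array(X)[k],e[k],1),k.sum())
E
```

```text
-55 right edge -21.0 left edge 6.0 width 27.0
-49 right edge -19.0 left edge 14.0 width 33.0
-43 right edge -19.0 left edge 13.0 width 32.0
-37 right edge -19.0 left edge 14.0 width 33.0
-31 right edge -20.0 left edge 14.0 width 34.0
-25 right edge -20.0 left edge 15.0 width 35.0
-19 right edge -22.0 left edge 16.0 width 38.0
-13 right edge -21.0 left edge 14.0 width 35.0
-7 right edge -20.0 left edge 15.0 width 35.0
-1 right edge -22.0 left edge 16.0 width 38.0
5 right edge -22.0 left edge 14.0 width 36.0
11 right edge -21.0 left edge 15.0 width 36.0
17 right edge -20.0 left edge 16.0 width 36.0
23 right edge -22.0 left edge 14.0 width 36.0
29 right edge -21.0 left edge 14.0 width 35.0
[1.17216117e-02 1.46886447e+01] 14
[ -0.02321429 -20.90178571] 15
```

```bash
python3 -c "
from cell import arm; print(arm.sign_off())"
```

```text
the job is handed in; nothing more can be done
None
```

The ground-patch strip is loaded in the holder: the catch is up behind its rear end, the gate holds it at about 9 mm back, it lies straight on the bed, the dull strips are untouched, and the job was handed in after about 13 s.

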